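# Load a milling blank into the spring magazine

## Task

Load the large round milling blank into the spring magazine: set it flat in the mouth between the four posts and press it down against the sprung follower until both side latches have snapped out over its top face, then let go so that it stays held down there. Leave the small round blank and the square blank where they are.

Things in the scene. Friction and masses are not known exactly. Their poses are not given: they have to be found in the camera images.
- large_blank: The blank to load: plain white solid disc, 56 mm in diameter, 20 mm thick, lying flat on the worktop, about 60 g. Origin at its centre, 10 mm above its underside; z is the disc's axis.
- small_blank: Not to be moved: plain white disc, only 34 mm in diameter, 20 mm thick. Origin at its centre, 10 mm above the worktop.
- square_blank: Not to be moved: plain white square block, 44 x 44 x 20 mm thick. Origin at its centre, 10 mm above the worktop.
- magazine: Fixed grey stack magazine, 114 mm tall, polished; origin on the worktop under the shaft's middle, z up. Four posts at 38, 142, 218, 322 degrees from its x axis bound a 70 mm round shaft, flaring above 104 mm. Open 50 mm gaps on +y and -y, down to the 14 mm plinth (124 x 84): fingers holding a blank along y can go down with it. Latches on +x and -x: 14 mm wide bolts, 37 mm apart.
- follower (a joint): Sprung 36 mm plate in the shaft: 0 = up (top 104 mm above the worktop), grows to 0.045 m pressed down; pushes back 2.4 to 7.4 N. A blank set in the mouth lies on it. Latch bolts slope from 104 to 86 mm height, flat below at 84. Pressing the blank down (up to 15 N) spreads them until its top is below 84 mm and they snap over it; released, it rises against them: centre at 74 mm, joint 0.040.
Mind the look-alikes: they are no part of the job. Leave any blue or green look-alike of the large_blank alone.

How it is judged (in metres and radians):
At the end, for the whole second after the job is handed in: The large blank rests latched in the magazine: follower down over 35 mm, blank's centre 62 to 80 mm above the magazine's foot and within 14 mm of the shaft's middle, level to 0.15 rad, at rest; the small and the square blank lie within 30 mm of where they began (value of joint follower above 0.035 m and z of large_blank in the frame of magazine between 0.062 and 0.08 m and horizontal distance between large_blank and magazine below 0.014 m and angle between the z axis of large_blank and the z axis of magazine, either way round below 0.15 rad and linear speed of large_blank below 0.02 m/s and distance of each of small_blank, square_blank from where it was at the start of the episode below 0.03 m); the robot touches nothing.
It fails at once if the small round blank or the square blank is moved by more than 30 mm (distance of any of small_blank, square_blank from where it was at the start of the episode above 0.03 m).
It also fails if it takes over 37 s, if anything falls off the work surface, if the arm or the gripper's body presses on something with over 40 N, if the wrist force passes 120 N, or if a joint passes its speed limit or range.

## Robot

A 6-joint arm with a two-finger parallel gripper is mounted at the origin on a cart in front of the work surface, level with it; the furniture and walls round the work are solid. World frame = base frame: x ahead of the robot, y to its left, z up, the work surface at z = 0. Lengths are in mm, angles in rad, forces in N, time in s.
With the tool pointing down it reaches from about 275 to 750 mm from the base axis. Payload 10.2 kg.
Tool frame: the origin (TCP) lies between the finger pads; the fingertips stand 11 mm ahead of it and the grasp point (between the pads) lies 8 mm behind it (ctrl.tip_extent is the distance from the TCP to the fingertips, in mm); z points along the fingers, y is the direction in which the jaws open and shut (so a half turn about z gives the same grasp; the last joint's range is limited). The gripper opens to 85 mm and grips with 20 to 120 N. Pads are 22 mm wide; open, the fingers measure 114 mm over their backs; the gripper's body (76 mm by 85 mm) begins 54 mm behind the grasp point. The pads swing forward as they close: fully open they stand 13 mm farther back than shut.
Start: joints at [-1.484, 0.313, 1.498, -0, 1.331, -0.223], TCP at [160.043, -500.018, 242.294] pointing down, gripper open.
Joint ranges: [-2.94, 2.94], [-0.97, 2.17], [0.19, 2.56], [-1.23, 4.37], [0.02, 3.11], [-2.88, 2.88]. Speed limits (rad/s): [2.39, 2.39, 3.01, 3.14, 3.14, 3.14].

## Interface

Orientations are given as a unit quaternion [w, x, y, z].
In Python, from rig import ctrl gives the robot as it stands.
- The arm moves only by the tool apply_moves, never from a script. Its argument "commands" is a list of rows, each a list of 5 numbers: the finger opening in cm, from 0 to 8.54, then the shift along the tool's x, y, z in cm, then the turn about the tool's z in rad. In form: [[jaw, dx, dy, dz, roll], ...]. A call has 1 to 12 rows; each row shifts and turns the commanded pose from where the row before left it, along the tool's axes as they then stand; what a row does not reach is not made up. A row lasts 1/12 s, in which the tool goes at most 41.7 mm and 7.16 degrees, less where a joint would pass 70% of its speed; a pose out of reach is approached as far as the arm can. A call with a gripper value outside its range is refused whole. The fingers move at their own pace and stop on an object; "squeeze" is the grip in N (left out, the last holds). Time passes only in rows, so rows that do not move let the fingers close. It gives the time, the measured TCP pose, the force and the opening at its end, in the units of the state.
- ctrl.sense(): the state, without advancing time (a new reading comes with each control period).
- ctrl.capture(name): name is "scene" or "top" or "wrist"; returns the picture (480x640x3 uint8, red, green, blue); there is no depth.
- ctrl.camera_info(name): a dict with "fov_y" (degrees; the focal length in pixels is half the picture's height over the tangent of half this angle, whatever the lens; pixels are square), "cx", "cy" (the principal point, pixels), "dist_coeffs" ([k1, k2, p1, p2, k3] as OpenCV has them; the pictures are not rectified), "camera_from_world" (4x4, takes a point from world to camera coordinates). Camera axes: x right, y down, z forward; pixel columns grow to the right and rows downward; lengths in mm; the calibration is good to about 2 mm. A picture is of the moment at which its call begins: read the wrist's pose just before it. camera_info takes no time and is no camera call; for the wrist camera it gives the pose at the moment of the call.
- ctrl.finish_job(): hands the job in, once; it reports no verdict.
The state is a dict: "time_s": time; "joints": joint angles; "dq": joint speeds; "tau": joint torques, N m; "eef_pos": TCP position; "ee_rot": TCP orientation; "force": force on the tool from outside, world axes, zero at the start; "wrist_torque": the same for the moment, N m; "grip_width": opening from 0.0 (shut) to 1.0 (fully open).
Only numpy, scipy, OpenCV 4.12 (cv2) and the standard library are available. Lean on these libraries where they do the work, as an engineer would, in place of code of your own. Each camera call takes 0.05 s, during which the arm holds its last target.

## Working session

There is one attempt and no reset: what is moved stays moved. The work goes in short steps, Python scripts to look and compute and a tool call to move; the robot and the scene stay as the last step left them, time stands still between calls to the robot, and variables do not carry over. Pictures are saved under pics/ and viewed, and the job is handed in when it is done.

Besides the shell and the picture viewer there is one more tool, called after "Request:" as a command line: name --pt "numbers of a row" for each row, then --argument value for the rest. apply_moves: Moves the arm, as the interface text tells. Its arguments: {"type":"object","properties":{"commands":{"type":"array"},"squeeze":{"type":"number"}},"required":["commands"]}

```bash
mkdir -p pics; ls; python3 - <<'E'
from rig import ctrl
import cv2
s=ctrl.sense();print(s)
for n in("scene","top"):
    im=ctrl.capture(n);cv2.imwrite(f"pics/{n}0.png",im[:,:,::-1]);i=ctrl.camera_info(n);print(n,i)
print(ctrl.tip_extent)
E
```

```text
pics
{'time_s': 0.0, 'joints': array([-1.48442016e+00,  3.13470226e-01,  1.49842147e+00, -4.17143684e-06,
        1.33096061e+00, -2.23404101e-01]), 'dq': array([ 1.49390776e-03, -2.23841005e-03,  2.87008445e-04,  2.96585567e-04,
       -4.99035872e-05, -1.22552819e-03]), 'tau': array([-2.23035524e-03, -4.12275553e+01, -2.59742492e+01, -2.62440935e-04,
        4.12271416e-03, -2.51784961e-06]), 'eef_pos': array([ 160.01119884, -499.78266531,  241.73058065]), 'ee_rot': array([-6.28488488e-04,  9.88028213e-01,  1.54272009e-01,  4.10972736e-05]), 'force': array([-0.41995978, -0.38675265,  0.67871841]), 'wrist_torque': array([ 0.01481813,  0.02811605, -0.03301841]), 'grip_width': 0.9987438112904848}
scene {'fov_y': 49.0130450525362, 'cx': 327.3076737664877, 'cy': 236.59519071746809, 'dist_coeffs': array([-0.0743181,  0.       ,  0.       ,  0.       ,  0.       ]), 'camera_from_world': array([[-7.38168542e-01, -6.74602244e-01, -4.36073731e-03,
         2.76663599e+02],
       [-3.16653883e-01,  3.52184708e-01, -8.80736198e-01,
         2.80494072e+02],
       [ 5.95682400e-01, -6.48750911e-01, -4.73587092e-01,
         9.41226682e+02],
       [ 0.00000000e+00,  0.00000000e+00,  0.00000000e+00,
         1.00000000e+00]])}
top {'fov_y': 44.4403277472773, 'cx': 312.61870531092995, 'cy': 240.33292400447203, 'dist_coeffs': array([-0.18166925,  0.        ,  0.        ,  0.        ,  0.        ]), 'camera_from_world': array([[-1.60225031e-02, -9.99811212e-01, -1.09918141e-02,
        -8.40333413e+01],
       [-9.97673611e-01,  1.67148407e-02, -6.60906894e-02,
         4.78718557e+02],
       [ 6.62619387e-02,  9.90730460e-03, -9.97753076e-01,
         1.27353890e+03],
       [ 0.00000000e+00,  0.00000000e+00,  0.00000000e+00,
         1.00000000e+00]])}
11.0
```

View pics/scene0.png

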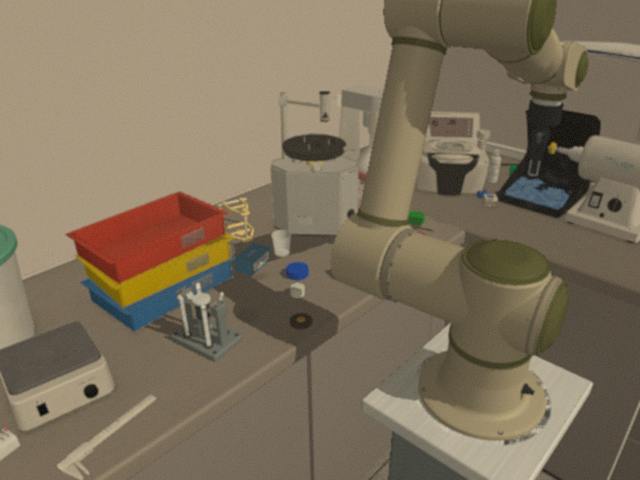

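View pics/top0.png

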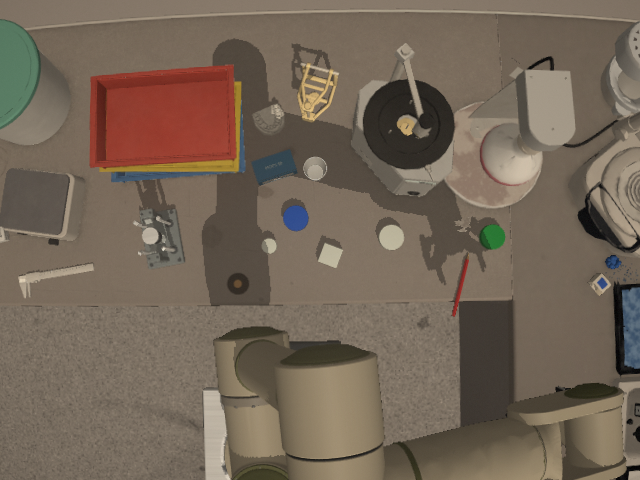

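The top view shows the large white disc at about (391,237), the small disc at (269,245) and the square at (330,256). The blue and green look-alikes are at (295,218) and (492,237), and the magazine is around (160,237). I'll measure these next.

```bash
cat > h.py <<'E'
import numpy as np,cv2
from rig import ctrl
def K(i):
    f=240/np.tan(np.radians(i["fov_y"]/2));return np.array([[f,0,i["cx"]],[0,f,i["cy"]],[0,0,1]])
def ray(i,px):
    p=cv2.undistortPoints(np.array(px,float).reshape(-1,1,2),K(i),i["dist_coeffs"]).reshape(-1,2)
    T=i["camera_from_world"];R=T[:3,:3];o=-R.T@T[:3,3]
    return o,np.c_[p,np.ones(len(p))]@R
def plane(i,px,z):
    o,d=ray(i,px);return o+d*((z-o[2])/d[:,2])[:,None]
def proj(i,P):
    T=i["camera_from_world"];return cv2.projectPoints(np.array(P,float).reshape(-1,1,3),cv2.Rodrigues(T[:3,:3])[0],T[:3,3],K(i),i["dist_coeffs"])[0].reshape(-1,2)
E
python3 - <<'E'
from h import *
im=cv2.imread("pics/top0.png");i=ctrl.camera_info("top")
hsv=cv2.cvtColor(im,cv2.COLOR_BGR2HSV)
m=((hsv[...,2]>175)&(hsv[...,1]<60)).astype(np.uint8)
n,l,st,c=cv2.connectedComponentsWithStats(m)
for k in range(1,n):
    if st[k,4]>40 and st[k,1]>180: print(st[k],c[k],plane(i,[c[k]],20)[0], "z104",plane(i,[c[k]],104)[0][:2])
a=cv2.resize(im[190:280,110:210],None,fx=6,fy=6,interpolation=cv2.INTER_CUBIC);cv2.imwrite("pics/mag_top.png",a)
im=cv2.imread("pics/scene0.png")
a=cv2.resize(im[275:365,160:250],None,fx=6,fy=6,interpolation=cv2.INTER_CUBIC);cv2.imwrite("pics/mag_scene.png",a)
E
```

```text
[380 225  24  25 466] [391.24892704 237.02145923] [ 481.35382292 -264.27402939   20.        ] z104 [ 475.48791325 -253.80920251]
[142 228  16  16 199] [149.84422111 235.56281407] [493.67976656 270.21340837  20.        ] z104 [487.00584588 245.64061474]
[265 239  11  14 107] [270.57943925 245.00934579] [4.68255468e+02 2.51421077e-01 2.00000000e+01] z104 [463.24820421  -6.62436979]
[319 244  24  24 362] [330.04972376 255.29558011] [ 443.61431882 -129.42298435   20.        ] z104 [ 440.22237267 -127.79814025]
[ 19 268  74  15 246] [ 51.3902439  274.93902439] [407.92800856 504.52047314  20.        ] z104 [406.87543151 464.58798827]
[ 204  391   26   89 1663] [214.06434155 435.72279014] [ 49.84031001 131.80167629  20.        ] z104 [ 72.26170073 116.30228158]
```

View pics/mag_top.png

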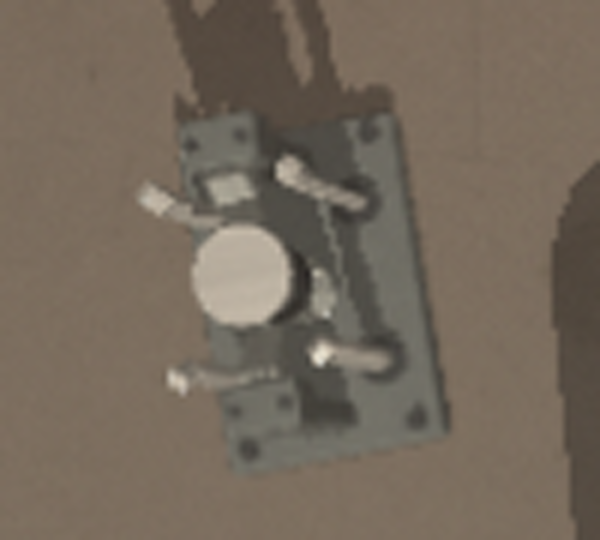

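View pics/mag_scene.png

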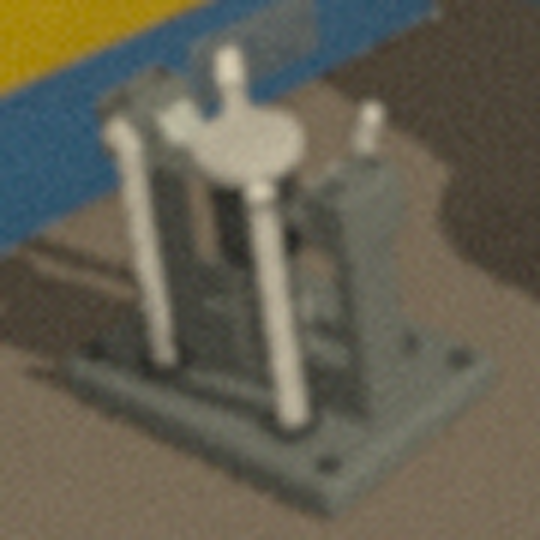

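```bash
cat >> h.py <<'E'
from scipy.spatial.transform import Rotation as R_
def delta(target,s=None):
    s=s or ctrl.sense();q=s["ee_rot"];r=R_.from_quat([q[1],q[2],q[3],q[0]])
    x=r.apply([1,0,0]);print("yaw",np.degrees(np.arctan2(x[1],x[0])),"z",r.apply([0,0,1]).round(4),"pos",s["eef_pos"].round(1),"t",s["time_s"])
    print("tool delta cm",(r.inv().apply(np.array(target)-s["eef_pos"])/10).round(2))
E
python3 - <<'E'
from h import *
i=ctrl.camera_info("top")
c=np.array([[395,112],[447,430],[232,472],[178,118]])/6+[110,190]-0.4
P=plane(i,c,14);print(P.round(1))
d=P[0]-P[1];print(np.degrees(np.arctan2(d[1],d[0])),np.linalg.norm(d))
d=P[2]-P[1];print(np.degrees(np.arctan2(-d[0],d[1])),np.linalg.norm(d));print(((P[0]+P[2])/2).round(1))
im=cv2.imread("pics/top0.png")
print(plane(i,[[391.25,237.02]],20), -i["camera_from_world"][:3,:3].T@i["camera_from_world"][:3,3])
isc=ctrl.camera_info("scene")
print("posts tops scene->", )
delta([481,-264,230])
E
```

```text
[[554.3 213.4  14. ]
 [435.6 193.7  14. ]
 [421.1 275.6  14. ]
 [553.9 296.9  14. ]]
9.428500162842019 120.26028233260146
10.08075125701149 83.12688130434519
[487.7 244.5  14. ]
[[ 481.35698798 -264.27647249   20.        ]] [ 391.87129003 -104.63651909 1301.39251814]
posts tops scene->
yaw 17.749683610240897 z [-1.0e-04  1.2e-03 -1.0e+00] pos [ 160.  -499.8  241.8] t 0.1
tool delta cm [ 37.76 -12.67   1.2 ]
```

Request:
apply_moves --pt "8.5 2.5 -0.8 0 0" --pt "8.5 3.5 -1.2 0.1 0" --pt "8.5 3.5 -1.2 0.1 0" --pt "8.5 3.5 -1.2 0.1 0" --pt "8.5 3.5 -1.2 0.1 0" --pt "8.5 3.5 -1.2 0.1 0" --pt "8.5 3.5 -1.2 0.1 0" --pt "8.5 3.5 -1.2 0.1 0" --pt "8.5 3.5 -1.2 0.1 0" --pt "8.5 3.5 -1.2 0.1 0" --pt "8.5 2 -0.6 0.2 0.07" --pt "8.5 0.6 -0.2 0 0.07"

```text
time_s: 1.1
eef_pos: [473.1, -268.2, 230.5]
ee_rot: [-0.001, 0.996, 0.085, -0.0]
force: [-0.2, -1.0, -0.7]
grip_width: 0.996
```

Request:
apply_moves --pt "8.5 0 0 0 0" --pt "8.5 0 0 0 0" --pt "8.5 0 0 0 0"

```text
time_s: 1.35
eef_pos: [470.5, -271.2, 231.2]
ee_rot: [-0.0, 0.996, 0.085, -0.0]
force: [-0.7, 0.4, 0.5]
grip_width: 0.995
```

```bash
python3 - <<'E'
from h import *
delta([481,-264,230])
i=ctrl.camera_info("wrist");im=ctrl.capture("wrist")[:,:,::-1];cv2.imwrite("pics/w1.png",im)
np.save("w1.npy",i,allow_pickle=True);print(i["camera_from_world"],i["dist_coeffs"],ctrl.sense()["joints"])
print(proj(i,[[481.4,-264.3,20]]))
E
```

```text
yaw 9.798907211506352 z [-4.e-04  1.e-04 -1.e+00] pos [ 470.5 -271.2  231.2] t 1.35
tool delta cm [ 1.16 -0.53  0.12]
[[ 1.69456298e-01 -9.85537687e-01  1.75998563e-04 -3.47733892e+02]
 [-9.46663679e-01 -1.62722519e-01  2.78117352e-01  3.68856599e+02]
 [-2.74066493e-01 -4.72953485e-02 -9.60547088e-01  4.84112392e+02]
 [ 0.00000000e+00  0.00000000e+00  0.00000000e+00  1.00000000e+00]] [-0.00716408  0.          0.          0.          0.        ] [-7.38875735e-01  3.61165992e-01  1.46010942e+00 -1.37062353e-04
  1.32049886e+00  6.61680978e-01]
[[314.06475891 203.79005486]]
```

View pics/w1.png

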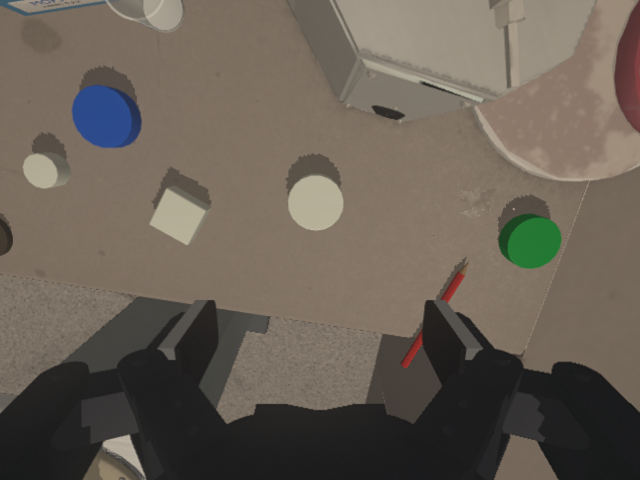

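The wrist view shows the large disc at about (316,202), and the calibration predicts (314,204), so they agree to within about 2 mm. The blank is on its own, with the square at (179,215) and the green look-alike at (530,241).

```bash
python3 - <<'E'
from h import *
i=np.load("w1.npy",allow_pickle=True).item();im=cv2.imread("pics/w1.png")
hsv=cv2.cvtColor(im,cv2.COLOR_BGR2HSV)
m=((hsv[...,2]>150)&(hsv[...,1]<60)).astype(np.uint8);m[:150]=0;m[270:]=0;m[:,:260]=0;m[:,370:]=0
m=cv2.morphologyEx(m,cv2.MORPH_OPEN,np.ones((5,5)))
c=max(cv2.findContours(m,0,1)[0],key=cv2.contourArea)
P=plane(i,c.reshape(-1,2),20);p,r=cv2.minEnclosingCircle(P[:,:2].astype(np.float32));print(p,r)
delta([p[0],p[1],12])
E
```

```text
(482.03057861328125, -265.25933837890625) 27.500503540039062
yaw 9.755957597532731 z [-2.e-04  0.e+00 -1.e+00] pos [ 470.4 -271.3  231.3] t 1.4
tool delta cm [ 1.25 -0.4  21.93]
```

Request:
apply_moves --pt "8.5 0.4 -0.1 1.5 0" --pt "8.5 0.4 -0.1 2.5 0" --pt "8.5 0.4 -0.2 2.5 0" --pt "8.5 0 0 2.5 0" --pt "8.5 0 0 2.5 0" --pt "8.5 0 0 2.5 0" --pt "8.5 0 0 2 0" --pt "8.5 0 0 1.5 0" --pt "8.5 0 0 1 0" --pt "8.5 0 0 0.5 0" --pt "8.5 0 0 0 0" --pt "8.5 0 0 0 0"

```text
time_s: 2.4
eef_pos: [482.4, -265.2, 42.0]
ee_rot: [0.0, 0.996, 0.085, 0.0]
force: [0.6, 0.2, -0.1]
grip_width: 0.992
```

```bash
python3 - <<'E'
from h import *
i=ctrl.camera_info("wrist");im=ctrl.capture("wrist")[:,:,::-1];cv2.imwrite("pics/w2.png",im)
delta([482,-265,12])
E
```

```text
yaw 9.729949483259318 z [ 0.0013 -0.0011 -1.    ] pos [ 482.5 -265.2   42.3] t 2.45
tool delta cm [-0.05 -0.04  3.03]
```

View pics/w2.png

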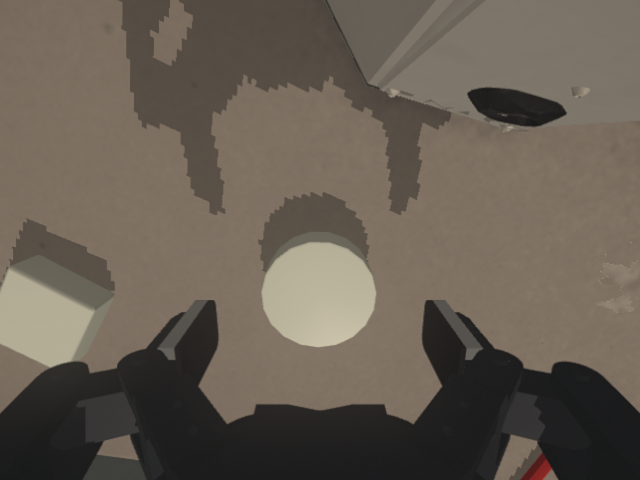

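The disc, with its top face centred at about (319,294), sits midway between the pads. I'll descend and grip it.

Request:
apply_moves --pt "8.5 0 0 1 0" --pt "8.5 0 0 1 0" --pt "8.5 0 0 0.7 0" --pt "8.5 0 0 0.3 0" --pt "8.5 0 0 0 0" --pt "5.0 0 0 0 0" --pt "5.0 0 0 0 0" --pt "5.0 0 0 0 0" --pt "5.0 0 0 0 0" --pt "5.0 0 0 0 0" --pt "5.0 0 0 0 0" --pt "5.0 0 0 0 0" --squeeze 70

```text
time_s: 3.45
eef_pos: [482.6, -265.1, 12.3]
ee_rot: [0.001, 0.996, 0.085, 0.001]
force: [-1.5, -0.2, 5.7]
grip_width: 0.628
```

Request:
apply_moves --pt "5.0 0 0 0 0" --pt "5.0 0 0 0 0" --pt "5.0 0 0 0 0" --pt "5.0 0 0 0 0"

```text
time_s: 3.78
eef_pos: [482.6, -265.1, 12.3]
ee_rot: [0.001, 0.996, 0.085, 0.001]
force: [-0.7, 0.7, 5.8]
grip_width: 0.628
```

Request:
apply_moves --pt "5.0 0 0 -0.5 0" --pt "5.0 0 0 -1 0" --pt "5.0 0 0 -2 0" --pt "5.0 0 0 -2.5 0" --pt "5.0 0 0 -3 0" --pt "5.0 0 0 -3 0" --pt "5.0 0 0 -3 0" --pt "5.0 0 0 -3 0" --pt "5.0 0 0 -2 0" --pt "5.0 0 0 -1 0" --pt "5.0 0 0 0 0" --squeeze 90

```text
time_s: 4.7
eef_pos: [482.7, -265.1, 223.7]
ee_rot: [0.002, 0.996, 0.085, 0.001]
force: [0.2, -0.4, -0.5]
grip_width: 0.626
```

```bash
python3 - <<'E'
from h import *
i=ctrl.camera_info("wrist");im=ctrl.capture("wrist")[:,:,::-1];cv2.imwrite("pics/w3.png",im)
delta([487.3,245,220])
E
```

```text
yaw 9.731656728151842 z [ 8.e-04 -7.e-04 -1.e+00] pos [ 482.2 -264.7  221.6] t 4.75
tool delta cm [  9.12 -50.15   0.13]
```

View pics/w3.png

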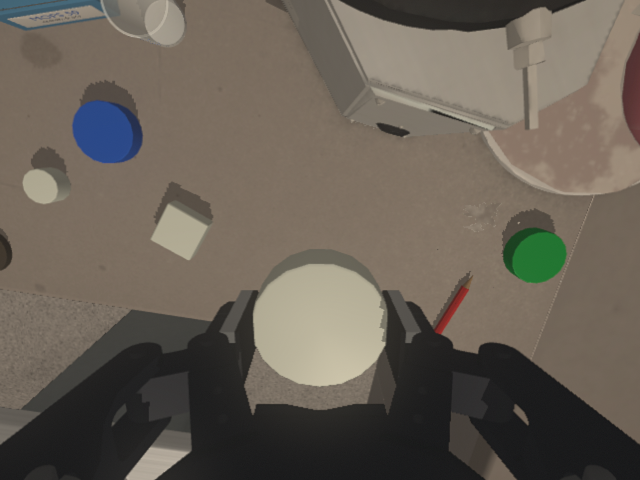

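Request:
apply_moves --pt "5.0 0 -1.5 0 0" --pt "5.0 0 -3 0 0" --pt "5.0 0 -3.5 0 0" --pt "5.0 0 -3.5 0 0" --pt "5.0 0 -3.5 0 0" --pt "5.0 0 -3.5 0 0" --pt "5.0 0 -3.5 0 0" --pt "5.0 0 -3.5 0 0" --pt "5.0 0 -3.5 0 0" --pt "5.0 0 -3.5 0 0" --pt "5.0 0 -3.5 0 0" --pt "5.0 0 -3.5 0 0"

```text
time_s: 5.75
eef_pos: [414.1, 126.1, 219.8]
ee_rot: [-0.0, 0.996, 0.085, -0.001]
force: [1.5, -0.6, -0.8]
grip_width: 0.624
```

Request:
apply_moves --pt "5.0 0 -3.5 0 0" --pt "5.0 0 -3 0 0" --pt "5.0 0 -2 0 0" --pt "5.0 0 -1 0 0" --pt "5.0 0 0 0 0" --pt "5.0 0 0 0 0" --pt "5.0 0 0 0 0"

```text
time_s: 6.33
eef_pos: [399.6, 217.2, 220.8]
ee_rot: [0.0, 0.996, 0.084, -0.0]
force: [0.3, 0.7, -0.8]
grip_width: 0.618
```

```bash
python3 - <<'E'
from h import *
delta([487.3,245,220])
i=ctrl.camera_info("wrist");im=ctrl.capture("wrist")[:,:,::-1];cv2.imwrite("pics/w4.png",im)
np.save("w4.npy",i,allow_pickle=True)
print(proj(i,[[487.3,245,104]]))
E
```

```text
yaw 9.666247252735124 z [-9.e-04 -5.e-04 -1.e+00] pos [399.6 217.2 220.8] t 6.3333
tool delta cm [ 9.12 -1.27  0.07]
[[299.43703784 110.1900069 ]]
```

View pics/w4.png

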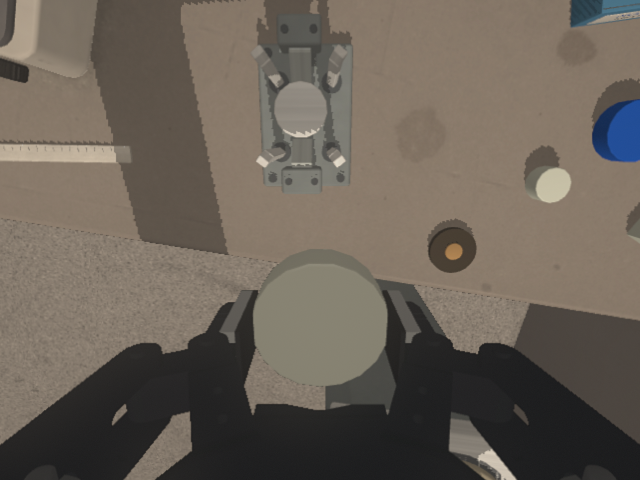

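The follower plate is at about (301,109), where I predicted (299,110), and the disc is held centred at (320,318). I'll refine the magazine centre and the disc offset.

```bash
python3 - <<'E'
from h import *
i=np.load("w4.npy",allow_pickle=True).item();im=cv2.imread("pics/w4.png")
g=cv2.cvtColor(im,cv2.COLOR_BGR2GRAY)
m=(g>135).astype(np.uint8);m[:75]=0;m[140:]=0;m[:,:265]=0;m[:,340:]=0
m=cv2.morphologyEx(m,cv2.MORPH_OPEN,np.ones((7,7)))
c=max(cv2.findContours(m,0,1)[0],key=cv2.contourArea)
P=plane(i,c.reshape(-1,2),104);p,r=cv2.minEnclosingCircle(P[:,:2].astype(np.float32));print("follower",p,r)
g2=((g>115)&(g<190)).astype(np.uint8);g2[:260]=0;g2[385:]=0;g2[:,:257]=0;g2[:,384:]=0
# bright top: compute by circle of the held disc top edge pixels (bottom arc & sides)
Q=plane(i,[[320,384],[320,262],[254,318],[387,318]],228.5);print(Q.round(1),ctrl.sense()["eef_pos"])
# plinth corners z14: far/near visible edges
E2=plane(i,[[258,60],[264,186],[352,46],[350,186]],14);print(E2.round(1))
for a,b in((0,1),(2,3)):
    d=E2[a]-E2[b];print(np.degrees(np.arctan2(d[1],d[0])))
# post tops (inner ends at z=114)
T=plane(i,[[257,49],[341,49],[262,161],[339,162]],114);print(T.round(1),T.mean(0).round(1))
cv2.imwrite("pics/mag_w.png",cv2.resize(im[0:200,220:390],None,fx=3,fy=3))
E
```

```text
follower (483.44305419921875, 243.72213745117188) 15.262231826782227
[[374.  212.  228.5]
 [427.1 221.  228.5]
 [399.9 242.7 228.5]
 [408.6 191.2 228.5]] [399.68215894 217.11359275 221.0049521 ]
[[528.4 293.1  14. ]
 [420.1 274.2  14. ]
 [553.  214.   14. ]
 [434.  192.6  14. ]]
9.859802459415047
10.155238226375843
[[517.1 275.3 114. ]
 [525.7 224.6 114. ]
 [451.1 264.1 114. ]
 [459.  213.5 114. ]] [488.2 244.4 114. ]
```

View pics/mag_w.png

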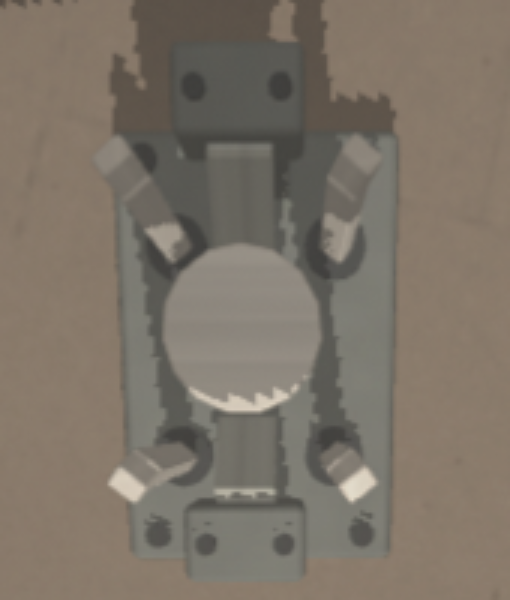

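```bash
python3 - <<'E'
from h import *
delta([487.3,244.5,125])
E
```

```text
yaw 9.638811160234159 z [-5.e-04 -4.e-04 -1.e+00] pos [399.7 217.1 221. ] t 6.3833
tool delta cm [ 9.1  -1.24  9.6 ]
```

Request:
apply_moves --pt "5.0 1.5 -0.2 0 -0.006" --pt "5.0 2.5 -0.4 0 0" --pt "5.0 2.5 -0.4 0 0" --pt "5.0 1.7 -0.2 0.5 0" --pt "5.0 0.9 0 1 0" --pt "5.0 0 0 2 0" --pt "5.0 0 0 2 0" --pt "5.0 0 0 2 0" --pt "5.0 0 0 1.3 0" --pt "5.0 0 0 0.6 0" --pt "5.0 0 0 0 0" --pt "5.0 0 0 0 0"

```text
time_s: 7.38
eef_pos: [487.4, 245.4, 127.9]
ee_rot: [-0.0, 0.996, 0.087, 0.0]
force: [0.6, 0.3, 0.4]
grip_width: 0.619
```

```bash
python3 - <<'E'
from h import *
delta([487.3,244.5,72.5]);print(ctrl.sense()["force"],ctrl.sense()["grip_width"])
for n in("scene","wrist"):
    im=ctrl.capture(n)[:,:,::-1]
    if n=="scene": im=cv2.resize(im[240:360,140:280],None,fx=5,fy=5,interpolation=cv2.INTER_CUBIC)
    cv2.imwrite(f"pics/{n}5.png",im)
E
```

```text
yaw 10.020986493555975 z [ 6.e-04  1.e-04 -1.e+00] pos [487.4 245.4 127.9] t 7.3833
tool delta cm [-0.03  0.08  5.54]
[0.59452086 0.30939762 0.43782125] 0.619279320470153
```

View pics/scene5.png

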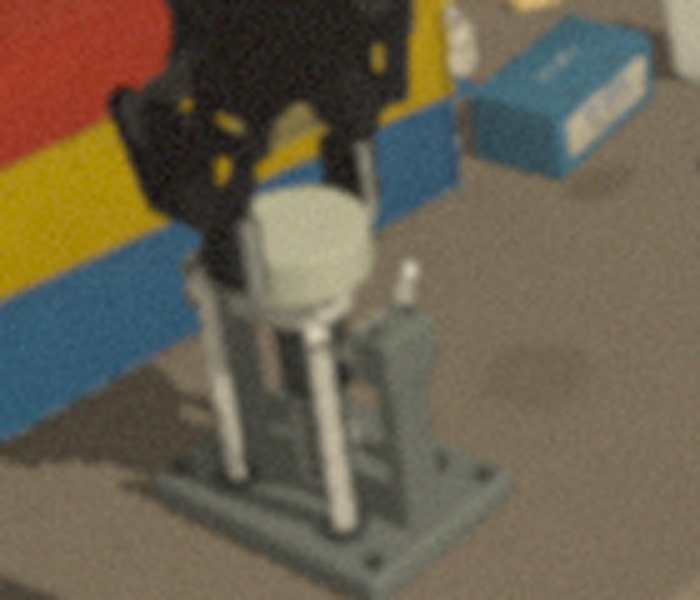

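View pics/wrist5.png

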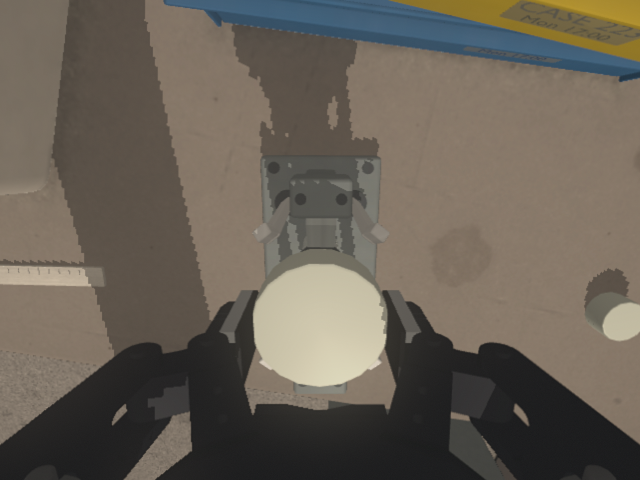

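The blank is centred over the mouth: the far posts at (264,233) and (378,233) are even about the disc at (320,322). I'll press down slowly and watch the force.

Request:
apply_moves --pt "5.0 0 0.05 0.4 0" --pt "5.0 0 0 0.4 0" --pt "5.0 0 0 0.4 0" --pt "5.0 0 0 0.4 0" --pt "5.0 0 0 0.4 0" --pt "5.0 0 0 0.4 0" --pt "5.0 0 0 0 0" --squeeze 110

```text
time_s: 8.07
eef_pos: [487.1, 245.4, 102.9]
ee_rot: [-0.0, 0.996, 0.088, 0.0]
force: [-1.0, -0.3, 3.0]
grip_width: 0.614
```

Request:
apply_moves --pt "5.0 0 0 0.3 0" --pt "5.0 0 0 0.3 0" --pt "5.0 0 0 0.3 0" --pt "5.0 0 0 0.3 0" --pt "5.0 0 0 0.3 0" --pt "5.0 0 0 0 0"

```text
time_s: 8.57
eef_pos: [487.6, 245.5, 88.4]
ee_rot: [-0.0, 0.996, 0.088, 0.001]
force: [1.6, 0.0, 3.1]
grip_width: 0.615
```

```bash
python3 - <<'E'
from h import *
for n in("scene","wrist"):
    im=ctrl.capture(n)[:,:,::-1]
    if n=="scene": im=cv2.resize(im[240:360,140:280],None,fx=5,fy=5,interpolation=cv2.INTER_CUBIC)
    cv2.imwrite(f"pics/{n}6.png",im)
delta([487.3,244.5,72.5]);print(ctrl.sense()["force"])
E
```

```text
yaw 10.070040272722451 z [ 1.2e-03  4.0e-04 -1.0e+00] pos [487.5 245.5  88.6] t 8.6667
tool delta cm [-0.04  0.1   1.61]
[1.74366316 0.66612059 3.54772645]
```

View pics/scene6.png

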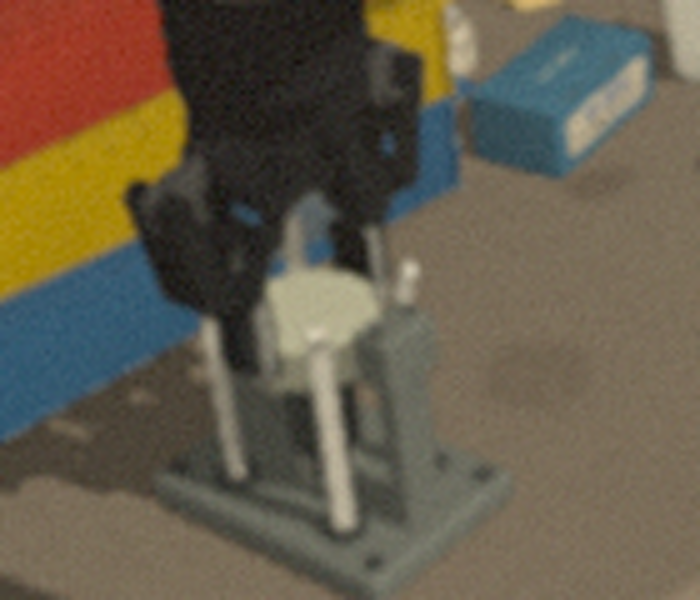

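View pics/wrist6.png

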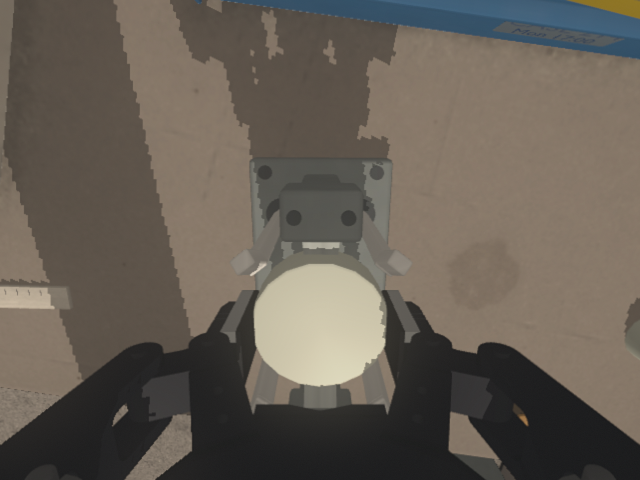

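The blank is inside the shaft and level. It has not slipped in the jaws, because it appears at the same wrist pixels (320,322) as before. I'll continue down.

Request:
apply_moves --pt "5.0 0 0 0.3 0" --pt "5.0 0 0 0.3 0" --pt "5.0 0 0 0.3 0" --pt "5.0 0 0 0.3 0" --pt "5.0 0 0 0.3 0" --pt "5.0 0 0 0.1 0" --pt "5.0 0 0 0 0" --pt "5.0 0 0 0 0"

```text
time_s: 9.33
eef_pos: [487.4, 245.5, 72.8]
ee_rot: [-0.0, 0.996, 0.088, 0.001]
force: [0.9, 0.9, 5.6]
grip_width: 0.612
```

```bash
python3 - <<'E'
from h import *
for n in("scene","wrist"):
    im=ctrl.capture(n)[:,:,::-1]
    if n=="scene": im=cv2.resize(im[240:360,140:280],None,fx=5,fy=5,interpolation=cv2.INTER_CUBIC)
    cv2.imwrite(f"pics/{n}7.png",im)
delta([487.3,244.5,72.5]);print(ctrl.sense()["force"])
E
```

```text
yaw 10.074423733922089 z [ 1.2e-03  3.0e-04 -1.0e+00] pos [487.4 245.5  72.9] t 9.4333
tool delta cm [-0.03  0.1   0.04]
[ 1.64152116 -0.28143139  5.80893974]
```

View pics/wrist7.png

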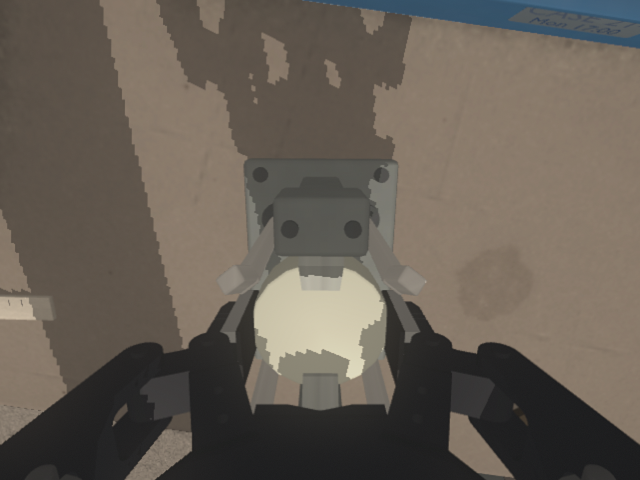

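View pics/scene7.png

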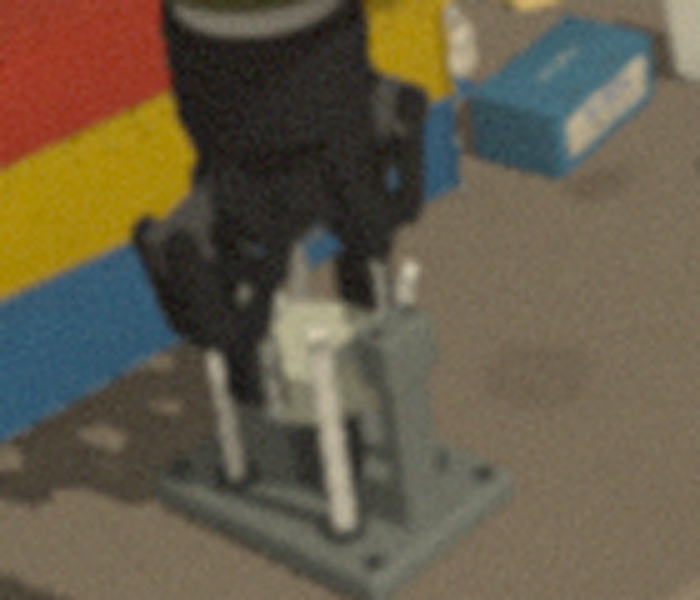

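Both bolts now lie over the blank's top face, the far one at (321,280) and the near one at (321,378). I'll open the jaws and wait.

Request:
apply_moves --pt "7.5 0 0 0 0" --pt "7.5 0 0 0 0" --pt "7.5 0 0 0 0" --pt "7.5 0 0 0 0" --pt "7.5 0 0 0 0" --pt "7.5 0 0 0 0" --pt "7.5 0 0 0 0" --pt "7.5 0 0 0 0"

```text
time_s: 10.1
eef_pos: [487.0, 245.4, 72.2]
ee_rot: [0.0, 0.996, 0.088, -0.0]
force: [-0.1, -0.4, 0.4]
grip_width: 0.879
```

```bash
python3 - <<'E'
from h import *
im=ctrl.capture("wrist")[:,:,::-1];cv2.imwrite("pics/wrist8.png",im)
print(ctrl.sense()["force"])
E
```

```text
[ 0.3955093  -0.3293477  -0.28776573]
```

View pics/wrist8.png

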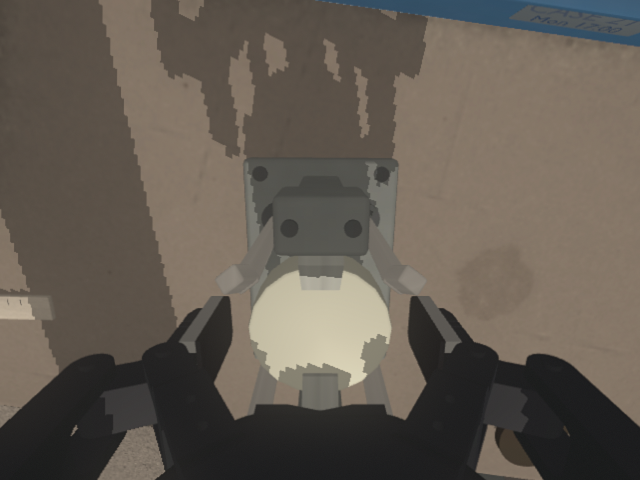

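The blank, now clear of the pads, rose slightly and is held under both bolts at (321,278) and (321,380). I'll retreat straight up.

Request:
apply_moves --pt "7.5 0 0 -0.7 0" --pt "7.5 0 0 -1.5 0" --pt "7.5 0 0 -2 0" --pt "7.5 0 0 -2 0" --pt "7.5 0 0 -2 0" --pt "7.5 0 0 -2 0" --pt "7.5 0 0 -2 0" --pt "7.5 0 0 -2 0" --pt "7.5 0 0 -1 0" --pt "7.5 -1.5 0 0 0" --pt "7.5 -3 0 0 0" --pt "7.5 -3 0 0 0"

```text
time_s: 11.15
eef_pos: [412.2, 231.9, 223.9]
ee_rot: [0.0, 0.996, 0.088, -0.0]
force: [-0.2, 0.2, 0.1]
grip_width: 0.879
```

Request:
apply_moves --pt "7.5 -3 0 0 0" --pt "7.5 -1.5 0 0 0" --pt "7.5 0 0 0 0" --pt "7.5 0 0 0 0" --pt "7.5 0 0 0 0"

```text
time_s: 11.57
eef_pos: [369.7, 224.5, 224.4]
ee_rot: [-0.0, 0.996, 0.088, 0.0]
force: [0.5, -0.2, 0.6]
grip_width: 0.883
```

```bash
python3 - <<'E'
from h import *
i=ctrl.camera_info("wrist");im=ctrl.capture("wrist")[:,:,::-1];cv2.imwrite("pics/wrist9.png",im);np.save("w9.npy",i,allow_pickle=True)
t=ctrl.capture("top")[:,:,::-1];cv2.imwrite("pics/top9.png",t)
s=ctrl.capture("scene")[:,:,::-1];cv2.imwrite("pics/scene9.png",cv2.resize(s[240:360,140:280],None,fx=5,fy=5,interpolation=cv2.INTER_CUBIC))
it=ctrl.camera_info("top")
hsv=cv2.cvtColor(np.ascontiguousarray(t),cv2.COLOR_BGR2HSV)
m=((hsv[...,2]>175)&(hsv[...,1]<60)).astype(np.uint8)
n,l,st,c=cv2.connectedComponentsWithStats(m)
for k in range(1,n):
    if st[k,4]>40 and 180<st[k,1]<300: print(st[k],c[k].round(1))
print(ctrl.sense()["time_s"],ctrl.sense()["eef_pos"])
a=np.radians(np.arange(0,360,5))
for z in(84,104): 
    print(z,proj(i,[[487.8,244.5,z]]).round(1),np.ptp(proj(i,np.c_[487.8+28*np.cos(a),244.5+28*np.sin(a),0*a+z]),axis=0).round(1))
E
```

```text
[147 237  16   9  53] [155.9 240.5]
[263 239  13  14 150] [269.  245.5]
[319 244  24  24 357] [330.1 255.3]
[ 19 276   8   7  47] [ 22. 279.]
11.7167 [369.56285494 224.40983992 224.08920504]
84 [[319.9  70.4]] [78.9 86.4]
104 [[319.9  64.5]] [85.5 94. ]
```

View pics/wrist9.png

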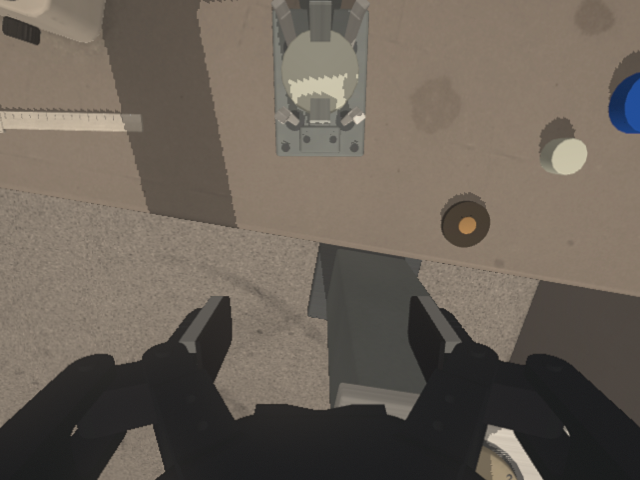

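View pics/scene9.png

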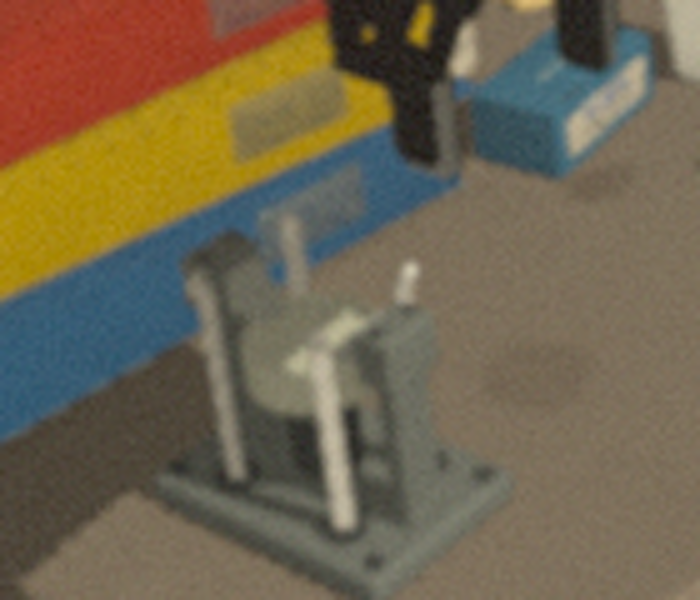

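In the last wrist view the blank is centred at about (320,70) and 77 px wide. The model gives (320,70) and 79 px for a top face at 84 mm, so it is latched. The square blank is still at the same top-view pixels, and the small one moved only 1–2 px (a shadow effect on the mask).

```bash
python3 -c "
from rig import ctrl
print(ctrl.finish_job())"
```

```text
the job is handed in; nothing more can be done
None
```

The large blank is loaded in the magazine and held under both side latches. I handed the job in at about 11.7 s of the 37 s allowed, with the arm clear of everything.

I gripped the blank across the magazine's open gaps and lowered it into the mouth. I then pressed it down to a centre height of about 70 mm, saw both bolts over its top face, opened the jaws and backed off.

- **Latched position:** in the last wrist view the blank sits centred in the shaft. Its width is 77 px, against about 79 px predicted for a top face at 84 mm, so its centre is near 74 mm. It looks level in the scene view.
- **Other blanks:** the square blank's top-view position is unchanged. The small blank's measured position moved 1–2 px, which I put down to lighting because nothing went near it.
- **Readings that disagreed:** the measured upward force while pressing was only 3 to 6 N at the points where I read it. That is less than the up to 15 N given, and at the middle reading less than the spring alone should give. The jaw reading on the blank also came to about 53 mm instead of 56 mm. I checked the latching by camera only, as the follower joint has no readout.

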